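# Take the pile of drying formers apart and plug each bent band with its own

## Robot

A 6-joint arm with a two-finger parallel gripper is mounted at the origin on the work surface. World frame = base frame: x ahead of the robot, y to its left, z up, the work surface at z = 0. Lengths are in m, angles in degrees, forces in N, time in s.
With the tool pointing down it reaches from about 0.25 to 0.725 m from the base axis. Payload 9.7 kg.
Tool frame: the origin (TCP) lies midway between the tips of the shut fingers; the grasp point (between the pads) lies 19 mm behind it; z points along the fingers, y is the line along which they close (so a half turn about z gives the same grasp; the last joint's range is limited). The gripper opens to 85 mm and grips with 20 to 120 N. Pads are 22 mm wide; open, the fingers measure 114 mm over their backs; the gripper's body (76 mm by 85 mm) begins 54 mm behind the grasp point. The pads swing forward as they close: fully open they stand 13 mm farther back than shut.
Start: joints at [-74.141, 4.979, 10.078, 95.1, 0, 90], TCP at [0.15, -0.529, 0.231] pointing down, gripper open.
Joint ranges: [-179.16, 179.16], [-48.56, 103.87], [-65.8, 70.77], [-126.05, 130.52], [-82.76, 87.17], [-180, 180]. Speed limits (degrees/s): [127.2, 127.2, 147.25, 180, 180, 180].

## Interface

Orientations are given as [roll, pitch, yaw] about the fixed x, y, z axes, in that order (R = Rz(yaw) Ry(pitch) Rx(roll)).
In Python, from workcell import * gives the robot as it stands.
- The arm moves only by the tool servo_tool, never from a script. Its argument "moves" is a list of rows, each a list of 4 numbers: the shift along the world's x, y, z in normalised numbers (1 is 100 cm), then the turn about the world's z in parts of the range, where 1.0 means 180 degrees. A call has 1 to 20 rows; each row is the pose to reach, as a shift and turn from the pose commanded when the call began; what a row does not reach only later rows make up. A row lasts 1/12 s, in which the tool goes at most 41.7 mm and 7.16 degrees, less where a joint would pass 70% of its speed; a pose out of reach is approached as far as the arm can. A shift or turn number past 1, either way, is cut back to 1. A call with a gripper value outside its range is refused whole. "claw" is the closure, from 0 (fully open) to 1 (shut), set as the call begins (left out, the last holds). The fingers move at their own pace and stop on an object; "force" is the grip in N (left out, the last holds). Time passes only in rows, so rows that repeat a pose let the fingers close. It gives the time, the measured TCP pose, the force, the opening and the grip force at its end, in the units of the state.
- get_obs(): the state, without advancing time (a new reading comes with each control period).
- camera(name): name is "side" or "top"; returns the picture (384x512x3 uint8, red, green, blue); there is no depth.
- get_calibration(name): a dict with "fx", "fy", "cx", "cy" (pixels), "rvec" (rotation vector, rad) and "tvec" (3), from world to camera coordinates, as OpenCV has them. Camera axes: x right, y down, z forward; pixel columns grow to the right and rows downward; lengths in m; the calibration is good to about 2 mm. A picture is of the moment at which its call begins. get_calibration takes no time and is no camera call.
- job_done(): hands the job in; it is judged then, once.
The state is a dict: "time": time; "q": joint angles; "qd": joint speeds; "joint_efforts": joint torques, N m; "ee_pos": TCP position; "tcp_rot": TCP orientation; "wrist_force": force on the tool from outside, world axes, zero at the start; "torque": the same for the moment, N m; "opening": finger opening in m; "grasp_force": force on a finger pad.
Only numpy, scipy, OpenCV 4.12 (cv2) and the standard library are available. Lean on these libraries where they do the work, as an engineer would, in place of code of your own. Each camera call takes 0.05 s, during which the arm holds its last target. There are 200 camera calls.

## Task

Four round wooden drying formers are piled on the workbench, the smallest on top, and four freshly glued bent-wood bands of matching sizes stand open around them. Take the pile apart and set each former into the band of its own size, fully home, so that its lip lies flat on the band's rim all round and keeps it round while the glue dries. Leave the bands standing flat on the bench where they are, and do not disturb the glue bottle or the plane.

Things in the scene. Friction and masses are not known exactly. Their poses are not given: they have to be found in the camera images.
- former_s: smallest former, a loose wooden plug, top of the pile. 28 mm high: lip 8 thick, 122 across; plug 20 deep below it, 102 across tapering to 90 at the underside. An 80 mm hand hole right through, as in every former, is crossed by a grip bar 18 wide, 28 high, flush top and bottom: 31 mm each side for a finger. Origin: centre of underside; z up; x along the bar (grip across, along y)
- former_m: second smallest former, a loose wooden plug, second from the top. 28 mm high: lip 8 thick, 144 across; plug 20 deep below it, 124 across tapering to 112 at the underside. An 80 mm hand hole right through, as in every former, is crossed by a grip bar 18 wide, 28 high, flush top and bottom: 31 mm each side for a finger. Origin: centre of underside; z up; x along the bar (grip across, along y)
- former_l: second largest former, a loose wooden plug, third from the top. 28 mm high: lip 8 thick, 166 across; plug 20 deep below it, 146 across tapering to 134 at the underside. An 80 mm hand hole right through, as in every former, is crossed by a grip bar 18 wide, 28 high, flush top and bottom: 31 mm each side for a finger. Origin: centre of underside; z up; x along the bar (grip across, along y)
- former_xl: largest former, a loose wooden plug, bottom of the pile, on the bench. 28 mm high: lip 8 thick, 188 across; plug 20 deep below it, 168 across tapering to 156 at the underside. An 80 mm hand hole right through, as in every former, is crossed by a grip bar 18 wide, 28 high, flush top and bottom: 31 mm each side for a finger. Origin: centre of underside; z up; x along the bar (grip across, along y)
- band_s: the smallest bent band, a loose light thin wooden hoop standing open on the bench, inner diameter 108 mm, wall 4 mm, 50 mm high. Takes the former with the 122 mm lip, which when seated rests on the rim, its underside 30 mm above the band's underside and its top 28 mm above that. Origin: centre of the underside, on the bench; z up.
- band_m: the second smallest bent band, a loose light thin wooden hoop standing open on the bench, inner diameter 130 mm, wall 4 mm, 50 mm high. Takes the former with the 144 mm lip, which when seated rests on the rim, its underside 30 mm above the band's underside and its top 28 mm above that. Origin: centre of the underside, on the bench; z up.
- band_l: the second largest bent band, a loose light thin wooden hoop standing open on the bench, inner diameter 152 mm, wall 4 mm, 50 mm high. Takes the former with the 166 mm lip, which when seated rests on the rim, its underside 30 mm above the band's underside and its top 28 mm above that. Origin: centre of the underside, on the bench; z up.
- band_xl: the largest bent band, a loose light thin wooden hoop standing open on the bench, inner diameter 174 mm, wall 4 mm, 50 mm high. Takes the former with the 188 mm lip, which when seated rests on the rim, its underside 30 mm above the band's underside and its top 28 mm above that. Origin: centre of the underside, on the bench; z up.
- glue_bottle: white squeeze bottle of glue standing among the bands, 52 mm across, 128 mm high, loose; origin at the centre of its underside, z up. Not to be disturbed.
- plane: small wooden hand plane with a steel iron, 150 x 56 mm, 62 mm high at the iron, loose; origin at the centre of its underside, x along it. Not to be disturbed.
Not all that is in view belongs to the job. What is shaped like the band_m but pink or red is not meant.

How it is judged (in metres and radians):
At the end, for the whole second after the job is handed in: Each former sits in the band of its size: centres within 8 mm, its underside 26 to 33.5 mm above the band's (30 when the lip is on the rim), both level within 0.05 rad, the band on the bench within 40 mm of its start; all released and at rest (horizontal distance between former_s and band_s below 0.008 m and z of former_s in the frame of band_s between 0.026 and 0.0335 m and angle between each of former_s, band_s, former_m, band_m, former_l, band_l, former_xl, band_xl's own z axis and vertical below 0.05 rad and height (world z) of each of band_s, band_m, band_l, band_xl below 0.004 m and distance of each of band_s, band_m, band_l, band_xl from where it was at the start of the episode below 0.04 m and linear speed of each of former_s, former_m, former_l, former_xl below 0.02 m/s and horizontal distance between former_m and band_m below 0.008 m and z of former_m in the frame of band_m between 0.026 and 0.0335 m and horizontal distance between former_l and band_l below 0.008 m and z of former_l in the frame of band_l between 0.026 and 0.0335 m and horizontal distance between former_xl and band_xl below 0.008 m and z of former_xl in the frame of band_xl between 0.026 and 0.0335 m); the robot touches nothing.
It fails at once if the glue bottle is shifted by more than 30 mm or knocked over (distance of glue_bottle from where it was at the start of the episode above 0.03 m or angle between glue_bottle's own z axis and vertical above 0.4 rad).
It fails at once if the plane is shifted by more than 30 mm (distance of plane from where it was at the start of the episode above 0.03 m).
It also fails if it takes over 128 s, if anything falls off the work surface, if the arm or the gripper's body presses on something with over 40 N, if the wrist force passes 120 N, or if a joint passes its speed limit or range.

## Working session

There is one attempt and no reset: what is moved stays moved. The work goes in short steps, Python scripts to look and compute and a tool call to move; the robot and the scene stay as the last step left them, time stands still between calls to the robot, and variables do not carry over. Pictures are saved under pics/ and viewed, at most 14 in all, crops included, and the job is handed in when it is done.

Besides the shell and the picture viewer there is one more tool, called after "Emit:" by a JSON object that holds its "op" and its "data", one argument or row to a line. servo_tool: Moves the arm, as the interface text tells. Its arguments: {"type":"object","properties":{"moves":{"type":"array","items":{"type":"array","items":{"type":"number"}}},"claw":{"type":"number"},"force":{"type":"number"}},"required":["moves"]}

```bash
mkdir -p pics; python3 - <<'E'
from workcell import *
import cv2
for n in("top","side"):
    cv2.imwrite(f"pics/{n}0.png",cv2.resize(camera(n)[:,:,::-1],(800,600),interpolation=cv2.INTER_CUBIC)); print(get_calibration(n))
o=get_obs();print(o['time'],o['ee_pos'],o['tcp_rot'],o['opening'])
E
```

```text
{'fx': 349.0570875358501, 'fy': 349.0570875358501, 'cx': 253.90420281762064, 'cy': 194.303614248831, 'rvec': array([ 2.14288898, -2.10489301,  0.18393551]), 'tvec': array([-0.03392544,  0.46724682,  0.95823706])}
{'fx': 385.55244992710385, 'fy': 385.55244992710385, 'cx': 260.6057088858662, 'cy': 182.4070463354047, 'rvec': array([ 0.11407227, -2.88084713,  1.13203039]), 'tvec': array([0.4607658 , 0.10300993, 1.2634959 ])}
0.1 [ 0.15026326 -0.52887871  0.23064749] [-1.79931679e+02 -4.89463605e-04  1.58586318e+01] 0.0856544277237025
```

View pics/top0.png

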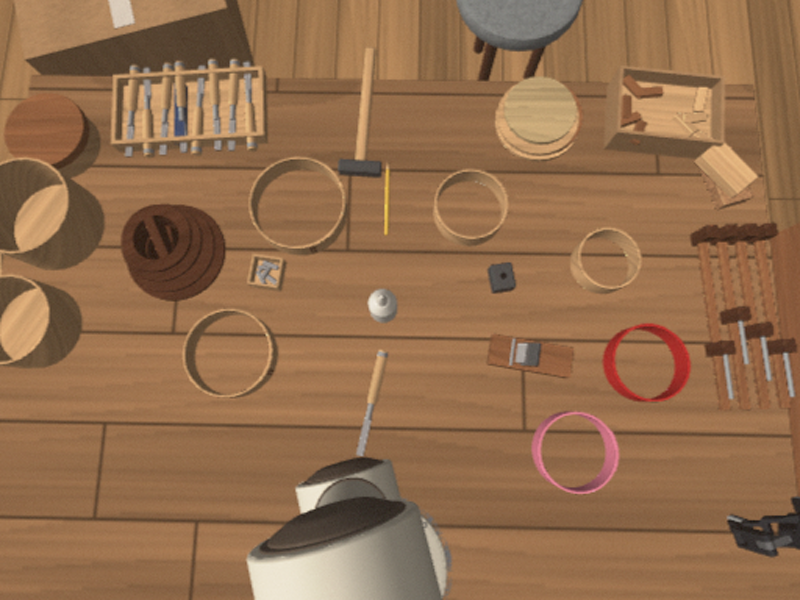

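View pics/side0.png

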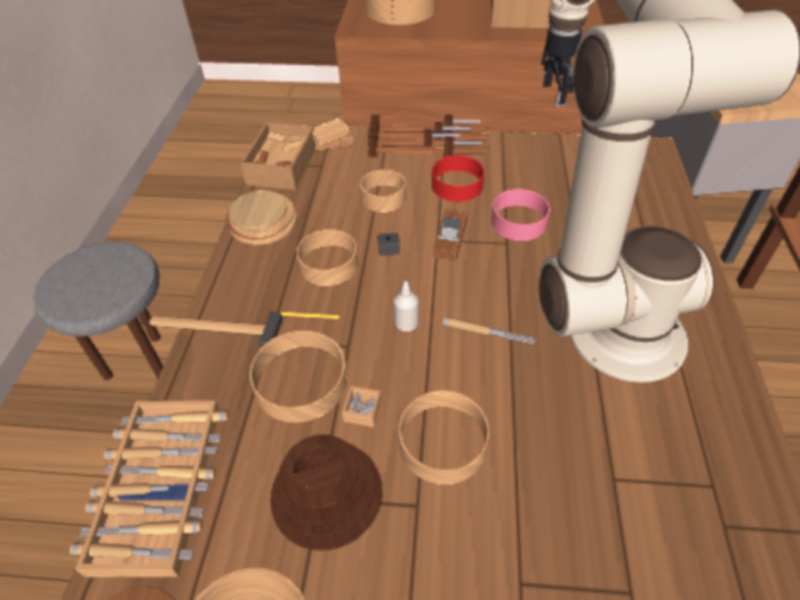

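```bash
cat > h.py <<'E'
from workcell import *
import cv2, numpy as np
from scipy.optimize import minimize
C={n:get_calibration(n) for n in("top","side")}
def K(n): c=C[n]; return np.array([[c['fx'],0,c['cx']],[0,c['fy'],c['cy']],[0,0,1]])
def proj(n,P): return cv2.projectPoints(np.asarray(P,float).reshape(-1,3),C[n]['rvec'],C[n]['tvec'],K(n),None)[0][:,0]
def ray(n,u,v,z):
    R=cv2.Rodrigues(C[n]['rvec'])[0]; o=-R.T@C[n]['tvec']; d=R.T@np.linalg.inv(K(n))@[u,v,1]
    return (o+d*(z-o[2])/d[2])[:2]
def circ(x,y,r,z): t=np.linspace(0,2*np.pi,180,endpoint=False); return np.c_[x+r*np.cos(t),y+r*np.sin(t),0*t+z]
def grads(im):
    g=cv2.GaussianBlur(im,(0,0),.8).astype(float)
    return np.max([np.hypot(cv2.Sobel(g[:,:,k],-1,1,0),cv2.Sobel(g[:,:,k],-1,0,1)) for k in range(3)],0)
def fit(ims,p0,circles,views=("top","side"),span=.015):
    """circles: list of (r,z). returns per-view best xy"""
    out=[]
    for vs in [(v,) for v in views]+[views]:
        G={v:np.minimum(grads(ims[v]),150).astype(np.float32) for v in vs}
        def cost(p):
            s=0
            for v in vs:
                for r,z in circles:
                    q=proj(v,circ(p[0],p[1],r,z)).astype(np.float32)
                    s-=cv2.remap(G[v],q[:,0:1],q[:,1:2],cv2.INTER_LINEAR).mean()
            return s
        g=[(cost((p0[0]+a,p0[1]+b)),p0[0]+a,p0[1]+b) for a in np.arange(-span,span+1e-6,.003) for b in np.arange(-span,span+1e-6,.003)]
        b=min(g); out.append(minimize(cost,b[1:],method='Nelder-Mead',options=dict(initial_simplex=[b[1:],(b[1]+.002,b[2]),(b[1],b[2]+.002)])).x)
    return out
def save(name,im,x0,y0,w,h,circles,n,lines=()):
    s=min(800//w,600//h); c=cv2.resize(im[y0:y0+h,x0:x0+w,::-1],None,fx=s,fy=s,interpolation=cv2.INTER_CUBIC)
    for x,y,r,z in circles:
        q=(proj(n,circ(x,y,r,z))-[x0-.5,y0-.5])*s
        cv2.polylines(c,[q.astype(int)],True,(0,255,0),1)
    for L in lines:
        q=(proj(n,L)-[x0-.5,y0-.5])*s; cv2.polylines(c,[q.astype(int)],False,(255,0,0),1)
    cv2.imwrite(f"pics/{name}.png",c)
E
python3 - <<'E'
from h import *
ims={n:camera(n) for n in C}
k=.64
B={'xl':(298,203,.087),'l':(229,353,.076),'m':(470,206,.065),'s':(606,260,.054)}
cs=[]
for n,(u,v,r) in B.items():
    f=fit(ims,ray('top',u*k,v*k,.04),[(r,.05),(r+.004,.05)])
    print(n,*[np.round(a,4) for a in f]); cs+=[(*f[2],r,.05),(*f[2],r+.004,.05),(*f[2],r+.004,0)]
# pile: lips
for n,r,z,u,v in(('s',.061,.112,156,237),('m',.072,.084,163,241),('l',.083,.056,170,248),('xl',.094,.028,175,252)):
    f=fit(ims,ray('top',u*k,v*k,z),[(r,z)],span=.012)
    print('F',n,*[np.round(a,4) for a in f]); cs+=[(*f[2],r,z)]
save('top1',ims['top'],60,90,360,180,cs,'top')
save('side1',ims['side'],150,90,190,270,cs,'side')
np.save('d.npy',np.array(0))
E
```

```text
xl [0.6575 0.1637] [0.6582 0.165 ] [0.6578 0.1643]
l [0.3731 0.2745] [0.3751 0.2763] [0.3737 0.2749]
m [ 0.6603 -0.1646] [ 0.6643 -0.1642] [ 0.6622 -0.1649]
s [ 0.5578 -0.4191] [ 0.5653 -0.4178] [ 0.5588 -0.4193]
F s [0.5673 0.3996] [0.5684 0.4001] [0.5674 0.3995]
F m [0.5684 0.4031] [0.5689 0.396 ] [0.5698 0.3998]
F l [0.5707 0.4053] [0.5687 0.3929] [0.5679 0.3914]
F xl [0.5636 0.3958] [0.5648 0.4   ] [0.5645 0.3982]
```

View pics/top1.png

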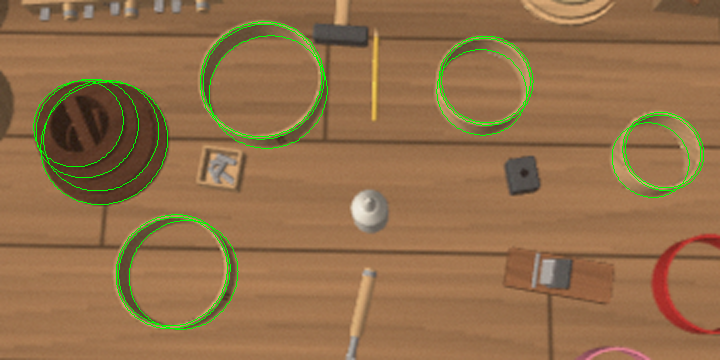

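View pics/side1.png

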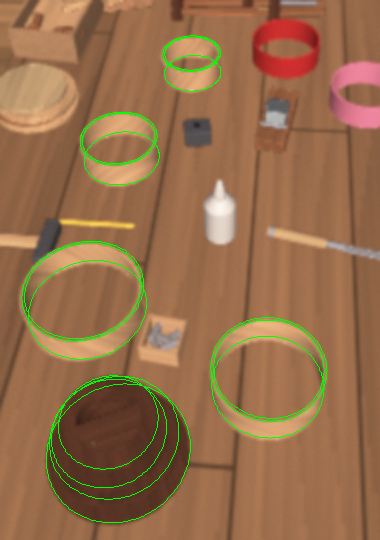

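```bash
python3 - <<'E'
from h import *
im=camera("top")
im=cv2.convertScaleAbs(im,alpha=2,beta=0)
save('pile0',im,70,122,80,75,[],'top')
print(ray('top',382*.64,305*.64,.1), proj('top',[[.567,.3995,.112]]))
E
```

```text
[ 0.45434797 -0.00071586] [[ 98.76436873 151.30486378]]
```

View pics/pile0.png

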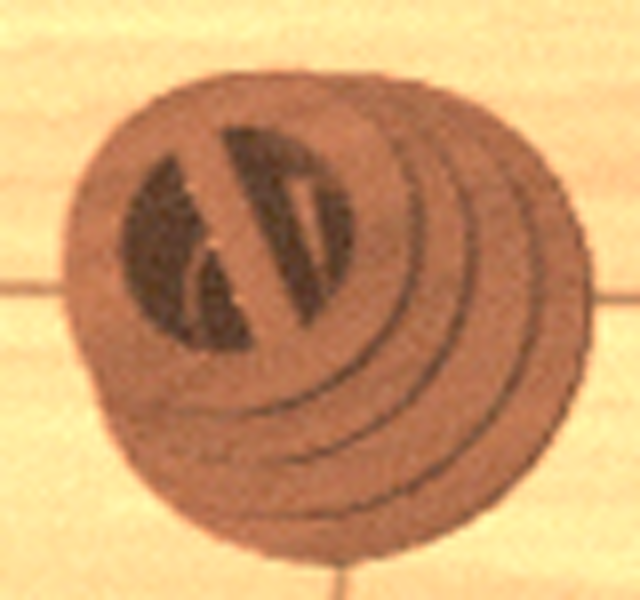

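```bash
cat >> h.py <<'E'
def bar(n,pts,x0,y0,s,z):
    W=[ray(n,x0+u/s-.5,y0+v/s-.5,z) for u,v in pts]  # L1 L2 R1 R2
    W=np.array(W); d=(W[1]-W[0])+(W[3]-W[2]); print('mid',np.round(W.mean(0),4),'bar ang',np.round(np.degrees(np.arctan2(d[1],d[0])),1))
    nrm=np.array([-d[1],d[0]])/np.hypot(*d); print('width',np.round((W[2:].mean(0)-W[:2].mean(0))@nrm,4))
E
python3 - <<'E'
from h import *
bar('top',[(175,155),(252,345),(222,130),(302,325)],70,122,8,.112)
E
```

```text
mid [0.5671 0.3983] bar ang -153.7
width 0.0178
```

The rows are not in the units I measure in: shifts go in shares of 100 cm and turns go in shares of 180 degrees. I convert before sending: 92.9 cm / 100 = 0.929, 41.7 cm / 100 = 0.417, 0.12 rad / 3.1416 = 0.0382.

Emit:
{"op": "servo_tool", "data": {
  "moves": [
    [0, 0, 0.03, 0],
    [0.03, 0.06, 0.03, 0],
    [0.417, 0.929, 0.03, 0.0382],
    [0.417, 0.929, 0.03, 0.0382],
    [0.417, 0.929, 0.03, 0.0382],
    [0.417, 0.929, 0.03, 0.0382],
    [0.417, 0.929, 0.03, 0.0382],
    [0.417, 0.929, 0.03, 0.0382],
    [0.417, 0.929, 0.03, 0.0382],
    [0.417, 0.929, 0.03, 0.0382]
  ],
  "claw": 0.58,
  "force": 60
}}

```text
time: 1.08
ee_pos: [0.305, -0.1856, 0.2615]
tcp_rot: [180.0, -0.0, 22.7]
wrist_force: [1.4, -0.8, 0.5]
opening: 0.0362
grasp_force: 0.0
```

Scaled: 58.4 cm / 100 = 0.584, 26.2 cm / 100 = 0.262, 0.063 rad / 3.1416 = 0.0201.

Emit:
{"op": "servo_tool", "data": {
  "moves": [
    [0.262, 0.584, -0.04, 0.0201],
    [0.262, 0.584, -0.04, 0.0201],
    [0.262, 0.584, -0.04, 0.0201],
    [0.262, 0.584, -0.04, 0.0201],
    [0.262, 0.584, -0.04, 0.0201],
    [0.262, 0.584, -0.04, 0.0201],
    [0.262, 0.584, -0.04, 0.0201],
    [0.262, 0.584, -0.04, 0.0201],
    [0.262, 0.584, -0.04, 0.0201],
    [0.262, 0.584, -0.04, 0.0201],
    [0.262, 0.584, -0.04, 0.0201],
    [0.262, 0.584, -0.04, 0.0201],
    [0.262, 0.584, -0.04, 0.0201],
    [0.262, 0.584, -0.04, 0.0201],
    [0.262, 0.584, -0.04, 0.0201],
    [0.262, 0.584, -0.04, 0.0201],
    [0.262, 0.584, -0.04, 0.0201],
    [0.262, 0.584, -0.04, 0.0201],
    [0.262, 0.584, -0.04, 0.0201],
    [0.262, 0.584, -0.04, 0.0201]
  ]
}}

```text
time: 2.75
ee_pos: [0.5882, 0.3601, 0.2212]
tcp_rot: [-178.3, 0.1, 30.8]
wrist_force: [-0.2, 0.3, -0.5]
opening: 0.0358
grasp_force: 0.0
```

Emit:
{"op": "servo_tool", "data": {
  "moves": [
    [0, 0, 0, 0],
    [0, 0, 0, 0],
    [0, 0, 0, 0]
  ]
}}

```text
time: 3.0
ee_pos: [0.5884, 0.3595, 0.222]
tcp_rot: [-178.3, 0.0, 30.8]
wrist_force: [0.6, -0.8, -0.2]
opening: 0.036
grasp_force: 0.0
```

```bash
python3 - <<'E'
from h import *
o=get_obs();print(np.round(o['q'],1),o['ee_pos'])
E
```

```text
[ 30.7  25.7  34.2  98.5   1.7 179.9] [0.58841898 0.35953017 0.2219947 ]
```

Scaled: 1.56 rad / 3.1416 = 0.4966.

Emit:
{"op": "servo_tool", "data": {
  "moves": [
    [0, 0, 0, 0.0382],
    [0, 0, 0, 0.0764],
    [0, 0, 0, 0.1146],
    [0, 0, 0, 0.1528],
    [0, 0, 0, 0.191],
    [0, 0, 0, 0.2292],
    [0, 0, 0, 0.2674],
    [0, 0, 0, 0.3056],
    [0, 0, 0, 0.3438],
    [0, 0, 0, 0.382],
    [0, 0, 0, 0.4202],
    [0, 0, 0, 0.4584],
    [0, 0, 0, 0.4966],
    [0, 0, 0, 0.4966],
    [0, 0, 0, 0.4966]
  ]
}}

```text
time: 4.25
ee_pos: [0.5885, 0.3597, 0.2217]
tcp_rot: [-178.3, 0.1, 119.9]
wrist_force: [-0.4, -0.2, -0.4]
opening: 0.0358
grasp_force: 0.0
```

Scaled: 3.9 cm / 100 = 0.039, -2.1 cm / 100 = -0.021, 1.508 rad / 3.1416 = 0.48.

Emit:
{"op": "servo_tool", "data": {
  "moves": [
    [-0.005, 0.01, 0, 0.0382],
    [-0.01, 0.02, 0, 0.0764],
    [-0.021, 0.039, 0, 0.1146],
    [-0.021, 0.039, 0, 0.1528],
    [-0.021, 0.039, 0, 0.191],
    [-0.021, 0.039, 0, 0.2292],
    [-0.021, 0.039, 0, 0.2674],
    [-0.021, 0.039, 0, 0.3056],
    [-0.021, 0.039, 0, 0.3438],
    [-0.021, 0.039, 0, 0.382],
    [-0.021, 0.039, 0, 0.4202],
    [-0.021, 0.039, 0, 0.4584],
    [-0.021, 0.039, 0, 0.48],
    [-0.021, 0.039, 0, 0.48],
    [-0.021, 0.039, 0, 0.48],
    [-0.021, 0.039, 0, 0.48]
  ]
}}

```text
time: 5.58
ee_pos: [0.5676, 0.3989, 0.2214]
tcp_rot: [-178.3, 0.1, -153.7]
wrist_force: [-0.1, 0.5, -0.3]
opening: 0.0358
grasp_force: 0.0
```

Scaled: -12 cm / 100 = -0.12, -11.5 cm / 100 = -0.115.

Emit:
{"op": "servo_tool", "data": {
  "moves": [
    [0, 0, -0.03, 0],
    [0, 0, -0.06, 0],
    [0, 0, -0.09, 0],
    [0, 0, -0.1, 0],
    [0, 0, -0.11, 0],
    [0, 0, -0.115, 0],
    [0, 0, -0.12, 0],
    [0, 0, -0.12, 0]
  ]
}}

```text
time: 6.25
ee_pos: [0.5679, 0.3992, 0.1017]
tcp_rot: [-178.3, 0.1, -153.5]
wrist_force: [0.0, 0.6, 0.5]
opening: 0.0362
grasp_force: 0.0
```

Scaled: -1.5 cm / 100 = -0.015, -1 cm / 100 = -0.01.

Emit:
{"op": "servo_tool", "data": {
  "moves": [
    [0, 0, -0.005, 0],
    [0, 0, -0.01, 0],
    [0, 0, -0.015, 0],
    [0, 0, -0.015, 0],
    [0, 0, -0.015, 0]
  ]
}}

```text
time: 6.67
ee_pos: [0.5674, 0.3989, 0.0859]
tcp_rot: [-178.3, 0.0, -153.4]
wrist_force: [-0.3, -0.5, 1.0]
opening: 0.036
grasp_force: 0.0
```

Emit:
{"op": "servo_tool", "data": {
  "moves": [
    [0, 0, 0, 0],
    [0, 0, 0, 0],
    [0, 0, 0, 0],
    [0, 0, 0, 0],
    [0, 0, 0, 0],
    [0, 0, 0, 0]
  ],
  "claw": 1
}}

```text
time: 7.17
ee_pos: [0.5678, 0.3992, 0.0872]
tcp_rot: [-178.3, 0.1, -153.4]
wrist_force: [-0.1, -0.0, 5.5]
opening: 0.0167
grasp_force: 59.3
```

Scaled: -36 cm / 100 = -0.36, -33 cm / 100 = -0.33.

Emit:
{"op": "servo_tool", "data": {
  "moves": [
    [0, 0, 0.003, 0],
    [0, 0, 0.008, 0],
    [0, 0, 0.015, 0],
    [0, 0, 0.025, 0],
    [0, 0, 0.04, 0],
    [0, 0, 0.06, 0],
    [0, 0, 0.08, 0],
    [0, -0.01, 0.09, 0],
    [0, -0.03, 0.09, 0],
    [0, -0.06, 0.09, 0],
    [0, -0.09, 0.09, 0],
    [0, -0.12, 0.09, 0],
    [0, -0.15, 0.09, 0],
    [0, -0.18, 0.09, 0],
    [0, -0.21, 0.09, 0],
    [0, -0.24, 0.09, 0],
    [0, -0.27, 0.09, 0],
    [0, -0.3, 0.09, 0],
    [0, -0.33, 0.09, 0],
    [0, -0.36, 0.09, 0]
  ]
}}

```text
time: 8.83
ee_pos: [0.567, 0.037, 0.1766]
tcp_rot: [-178.3, 0.1, -153.4]
wrist_force: [0.7, -0.7, -0.1]
opening: 0.0168
grasp_force: 58.5
```

Emit:
{"op": "servo_tool", "data": {
  "moves": [
    [0, -0.03, 0, 0],
    [0, -0.06, 0, 0],
    [0, -0.09, 0, 0],
    [0, -0.12, 0, 0],
    [0, -0.15, 0, 0],
    [0, -0.18, 0, 0],
    [0, -0.21, 0, 0],
    [0, -0.24, 0, 0],
    [0, -0.27, 0, 0],
    [0, -0.3, 0, 0],
    [0, -0.33, 0, 0],
    [0, -0.36, 0, 0],
    [0, -0.39, 0, 0],
    [0, -0.42, 0, 0],
    [0, -0.44, 0, 0],
    [0, -0.45, 0, 0],
    [0, -0.455, 0, 0],
    [0, -0.455, 0, 0],
    [0, -0.455, 0, 0]
  ]
}}

```text
time: 10.42
ee_pos: [0.5676, -0.4152, 0.1765]
tcp_rot: [-178.3, 0.1, -153.4]
wrist_force: [-0.9, 0.0, -1.9]
opening: 0.017
grasp_force: 58.6
```

```bash
python3 - <<'E'
from h import *
ims={n:camera(n) for n in C}
o=get_obs();e=o['ee_pos'];print(e,o['tcp_rot'],o['opening'],o['wrist_force'])
for nm,cs in(('rim',[(.054,.05),(.058,.05)]),('rim+base',[(.058,.05),(.058,0)])):
  print(nm,*[np.round(a,4) for a in fit(ims,(.561,-.419),cs)])
z=e[2]-.003+.028
f=fit(ims,e[:2],[(.061,z)]);print('F',*[np.round(a,4) for a in f])
for p in [(185,40,1)]:pass
a=(.5595,-.419)
# band bottoms in side
im=ims['side']; save('s1',im,190,60,130,100,[(*a,.058,0),(*a,.058,.05),(*e[:2],.061,z)],'side')
E
```

```text
[ 0.56786026 -0.41476504  0.17669461] [-1.78275573e+02  7.95879831e-02 -1.53349359e+02] 0.016445418963825176 [-0.64112558 -0.14065868 -1.1166928 ]
rim [ 0.5589 -0.4192] [ 0.5655 -0.4178] [ 0.5597 -0.4193]
rim+base [ 0.5575 -0.4192] [ 0.5658 -0.4166] [ 0.5578 -0.4189]
F [ 0.5654 -0.4125] [ 0.5671 -0.4047] [ 0.5659 -0.4122]
```

View pics/s1.png

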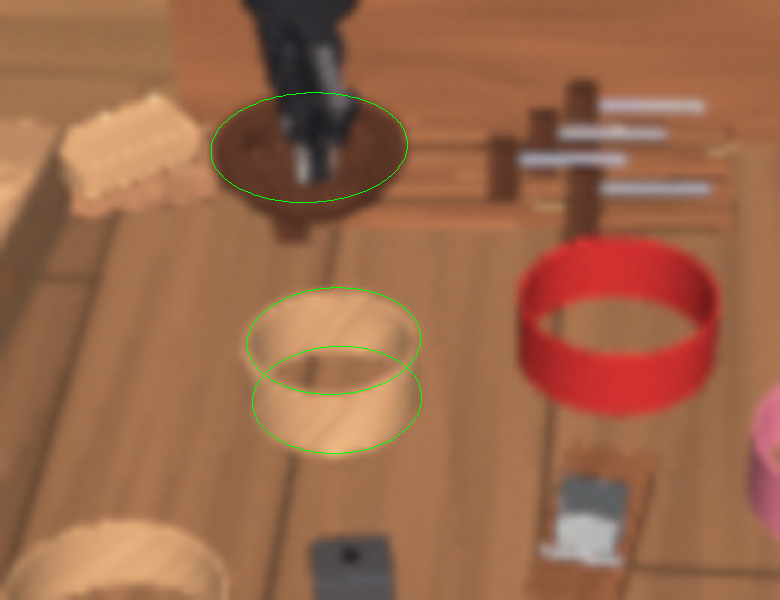

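Scaled: -11.2 cm / 100 = -0.112, -10.5 cm / 100 = -0.105.

Emit:
{"op": "servo_tool", "data": {
  "moves": [
    [-0.003, -0.003, -0.01, 0],
    [-0.006, -0.006, -0.03, 0],
    [-0.006, -0.006, -0.05, 0],
    [-0.006, -0.006, -0.07, 0],
    [-0.006, -0.006, -0.09, 0],
    [-0.006, -0.006, -0.105, 0],
    [-0.006, -0.006, -0.112, 0],
    [-0.006, -0.006, -0.112, 0],
    [-0.006, -0.006, -0.112, 0]
  ]
}}

```text
time: 11.27
ee_pos: [0.5619, -0.4215, 0.065]
tcp_rot: [-178.3, 0.1, -153.4]
wrist_force: [0.6, -0.5, -1.1]
opening: 0.0166
grasp_force: 58.6
```

```bash
python3 - <<'E'
from h import *
ims={n:camera(n) for n in C}
o=get_obs();e=o['ee_pos'];print(e,o['tcp_rot'],o['wrist_force'])
z=e[2]-.003+.028
f=fit(ims,e[:2],[(.061,z)],span=.009);print('F',*[np.round(a,4) for a in f])
a=(.561,-.4195)
save('s2',ims['side'],190,80,130,80,[(*a,.058,0),(*e[:2],.061,z)],'side')
A=cv2.imread('pics/s2.png')
save('s2',ims['top'],350,130,100,80,[(*f[0],.061,z)],'top')
B=cv2.imread('pics/s2.png')
A=cv2.resize(A,(400,246));B=cv2.resize(B,(400,320));cv2.imwrite('pics/s2.png',np.vstack([A,B]))
E
```

```text
[ 0.5623138  -0.42211866  0.06604782] [-1.78162876e+02  1.22688677e-01 -1.53394559e+02] [-0.20238821 -0.22112817 -0.10292728]
F [ 0.5598 -0.4188] [ 0.5612 -0.4118] [ 0.5608 -0.4181]
```

View pics/s2.png

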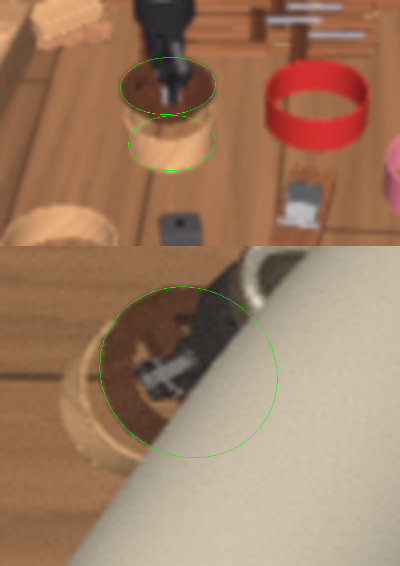

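Scaled: -3.1 cm / 100 = -0.031, -3 cm / 100 = -0.03.

Emit:
{"op": "servo_tool", "data": {
  "moves": [
    [0, 0, -0.005, 0],
    [0, 0, -0.01, 0],
    [0, 0, -0.015, 0],
    [0, 0, -0.02, 0],
    [0, 0, -0.024, 0],
    [0, 0, -0.027, 0],
    [0, 0, -0.03, 0],
    [0, 0, -0.031, 0],
    [0, 0, -0.031, 0],
    [0, 0, -0.031, 0]
  ]
}}

```text
time: 12.2
ee_pos: [0.5616, -0.422, 0.0336]
tcp_rot: [-178.3, 0.1, -153.4]
wrist_force: [-1.3, 0.8, 0.8]
opening: 0.0171
grasp_force: 58.9
```

Emit:
{"op": "servo_tool", "data": {
  "moves": [
    [0, 0, 0, 0],
    [0, 0, 0, 0],
    [0, 0, 0, 0],
    [0, 0, 0, 0]
  ],
  "claw": 0.58
}}

```text
time: 12.53
ee_pos: [0.5616, -0.4221, 0.0333]
tcp_rot: [-178.3, 0.1, -153.4]
wrist_force: [0.3, -0.6, -0.3]
opening: 0.0358
grasp_force: 0.0
```

Scaled: 32 cm / 100 = 0.32, 28 cm / 100 = 0.28.

Emit:
{"op": "servo_tool", "data": {
  "moves": [
    [0, 0, 0.01, 0],
    [0, 0, 0.02, 0],
    [0, 0, 0.04, 0],
    [0, 0, 0.07, 0],
    [0, 0, 0.1, 0],
    [0, 0.02, 0.13, 0],
    [0, 0.05, 0.15, 0],
    [0, 0.08, 0.15, 0],
    [0, 0.11, 0.15, 0],
    [0, 0.14, 0.15, 0],
    [0, 0.17, 0.15, 0],
    [0, 0.2, 0.15, 0],
    [0, 0.24, 0.15, 0],
    [0, 0.28, 0.15, 0],
    [0, 0.32, 0.15, 0]
  ]
}}

```text
time: 13.78
ee_pos: [0.5614, -0.1005, 0.185]
tcp_rot: [-178.2, 0.2, -153.5]
wrist_force: [1.7, -0.3, 0.5]
opening: 0.0354
grasp_force: 0.0
```

```bash
python3 - <<'E'
from h import *
ims={n:camera(n) for n in C}
f=fit(ims,(.56,-.42),[(.061,.058)],span=.009);print('F',*[np.round(a,4) for a in f])
for n,r,z in(('m',.072,.084),('l',.083,.056),('xl',.094,.028)):
    print(n,*[np.round(a,4) for a in fit(ims,(.568,.4),[(r,z)],span=.009)])
a=f[0]
save('s3',ims['top'],350,130,100,75,[(*a,.061,.058)],'top');B=cv2.imread('pics/s3.png')
im=cv2.convertScaleAbs(ims['top'],alpha=2,beta=0)
save('s3',im,70,122,80,75,[],'top');A=cv2.imread('pics/s3.png')
B=cv2.resize(B,(160,120)); A[480:600,480:640]=B; cv2.imwrite('pics/s3.png',A)
E
```

```text
F [ 0.5603 -0.4209] [ 0.5606 -0.4176] [ 0.5604 -0.4209]
m [0.5672 0.4011] [0.5666 0.4018] [0.567  0.4015]
l [0.5681 0.403 ] [0.5674 0.3972] [0.5686 0.4009]
xl [0.5636 0.396 ] [0.5655 0.3989] [0.5647 0.3977]
```

View pics/s3.png

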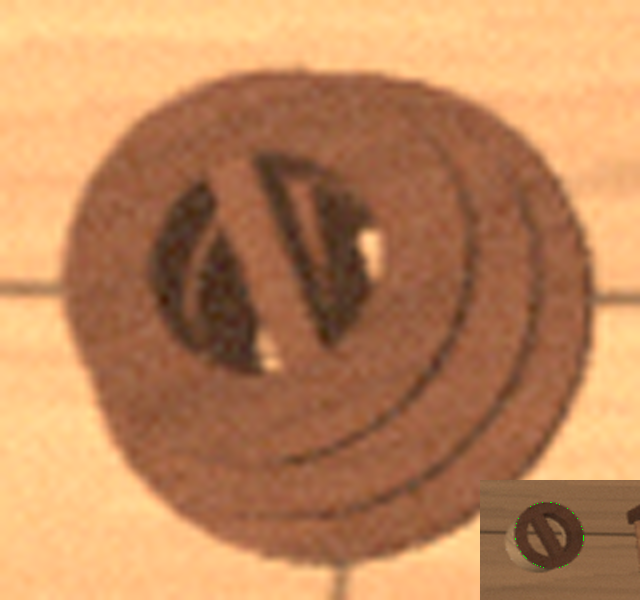

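```bash
python3 - <<'E'
from h import *
bar('top',[(208,180),(280,370),(250,157),(328,347)],70,122,8,.084)
print(ray('top',70+266/8-.5,122+262/8-.5,.084),get_obs()['ee_pos'])
E
```

```text
mid [0.5668 0.4006] bar ang -154.3
width 0.0173
[0.56711711 0.40071903] [ 0.56172285 -0.09727755  0.18523519]
```

Scaled: 50 cm / 100 = 0.5, 49 cm / 100 = 0.49, -0.01 rad / 3.1416 = -0.0032.

Emit:
{"op": "servo_tool", "data": {
  "moves": [
    [0, 0.03, 0, 0],
    [0, 0.07, 0, 0],
    [0, 0.11, 0, 0],
    [0, 0.15, 0, 0],
    [0, 0.19, 0, 0],
    [0, 0.23, 0, 0],
    [0, 0.27, 0, 0],
    [0, 0.31, 0, 0],
    [0, 0.35, 0, 0],
    [0.005, 0.39, 0, 0],
    [0.005, 0.43, 0, -0.0032],
    [0.005, 0.47, 0, -0.0032],
    [0.005, 0.49, 0, -0.0032],
    [0.005, 0.5, 0, -0.0032],
    [0.005, 0.5, 0, -0.0032],
    [0.005, 0.5, 0, -0.0032]
  ]
}}

```text
time: 15.22
ee_pos: [0.5669, 0.3972, 0.1837]
tcp_rot: [-178.3, 0.1, -154.0]
wrist_force: [0.8, 0.1, -0.2]
opening: 0.0356
grasp_force: 0.0
```

Scaled: -12.3 cm / 100 = -0.123, -11.7 cm / 100 = -0.117.

Emit:
{"op": "servo_tool", "data": {
  "moves": [
    [0, 0.003, -0.03, 0],
    [0, 0.003, -0.06, 0],
    [0, 0.003, -0.08, 0],
    [0, 0.003, -0.09, 0],
    [0, 0.003, -0.1, 0],
    [0, 0.003, -0.11, 0],
    [0, 0.003, -0.117, 0],
    [0, 0.003, -0.123, 0],
    [0, 0.003, -0.123, 0],
    [0, 0.003, -0.123, 0]
  ]
}}

```text
time: 16.05
ee_pos: [0.5667, 0.4011, 0.0606]
tcp_rot: [-178.3, 0.1, -154.0]
wrist_force: [-0.3, -0.3, -0.2]
opening: 0.036
grasp_force: 0.0
```

Emit:
{"op": "servo_tool", "data": {
  "moves": [
    [0, 0, 0, 0],
    [0, 0, 0, 0],
    [0, 0, 0, 0],
    [0, 0, 0, 0],
    [0, 0, 0, 0],
    [0, 0, 0, 0]
  ],
  "claw": 1
}}

```text
time: 16.55
ee_pos: [0.5671, 0.4015, 0.0617]
tcp_rot: [-178.3, 0.2, -154.0]
wrist_force: [-0.1, -0.2, 6.1]
opening: 0.0169
grasp_force: 59.3
```

Scaled: -36 cm / 100 = -0.36, -33 cm / 100 = -0.33.

Emit:
{"op": "servo_tool", "data": {
  "moves": [
    [0, 0, 0.003, 0],
    [0, 0, 0.008, 0],
    [0, 0, 0.015, 0],
    [0, 0, 0.025, 0],
    [0, 0, 0.04, 0],
    [0, 0, 0.06, 0],
    [0, 0, 0.08, 0],
    [0, -0.01, 0.1, 0],
    [0, -0.03, 0.12, 0],
    [0, -0.06, 0.12, 0],
    [0, -0.09, 0.12, 0],
    [0, -0.12, 0.12, 0],
    [0, -0.15, 0.12, 0],
    [0, -0.18, 0.12, 0],
    [0, -0.21, 0.12, 0],
    [0, -0.24, 0.12, 0],
    [0, -0.27, 0.12, 0],
    [0, -0.3, 0.12, 0],
    [0, -0.33, 0.12, 0],
    [0, -0.36, 0.12, 0]
  ]
}}

```text
time: 18.22
ee_pos: [0.5664, 0.0396, 0.1814]
tcp_rot: [-178.3, 0.1, -154.0]
wrist_force: [1.6, 0.6, -1.8]
opening: 0.0173
grasp_force: 58.5
```

Scaled: -20.4 cm / 100 = -0.204, 9.5 cm / 100 = 0.095.

Emit:
{"op": "servo_tool", "data": {
  "moves": [
    [0.005, -0.03, 0, 0],
    [0.015, -0.06, 0, 0],
    [0.03, -0.09, 0, 0],
    [0.045, -0.12, 0, 0],
    [0.06, -0.15, 0, 0],
    [0.075, -0.18, 0, 0],
    [0.087, -0.195, 0, 0],
    [0.093, -0.204, 0, 0],
    [0.095, -0.204, -0.01, 0],
    [0.095, -0.204, -0.03, 0],
    [0.095, -0.204, -0.05, 0],
    [0.095, -0.204, -0.07, 0],
    [0.095, -0.204, -0.09, 0],
    [0.095, -0.204, -0.105, 0],
    [0.095, -0.204, -0.113, 0],
    [0.095, -0.204, -0.113, 0],
    [0.095, -0.204, -0.113, 0]
  ]
}}

```text
time: 19.63
ee_pos: [0.6615, -0.1625, 0.0677]
tcp_rot: [-178.3, 0.1, -154.0]
wrist_force: [0.4, 0.3, -1.5]
opening: 0.0168
grasp_force: 58.6
```

```bash
python3 - <<'E'
from h import *
ims={n:camera(n) for n in C}
o=get_obs();e=o['ee_pos'];print(e,o['tcp_rot'],o['wrist_force'])
z=e[2]-.0055+.028
f=fit(ims,e[:2],[(.072,z)],span=.009);print('F',*[np.round(a,4) for a in f])
b=(.6615,-.1649)
save('m2',ims['side'],180,130,60,65,[(*b,.069,0),(*e[:2],.072,z)],'side')
A=cv2.imread('pics/m2.png')
save('m2',ims['top'],265,95,75,75,[(*f[0],.072,z)],'top')
B=cv2.imread('pics/m2.png')
A=cv2.resize(A,(380,412));B=cv2.resize(B,(412,412));cv2.imwrite('pics/m2.png',np.hstack([A,B]))
E
```

```text
[ 0.66220729 -0.16290216  0.06890518] [-1.78205460e+02  1.55850253e-01 -1.53979054e+02] [-0.57946361  0.00205597 -1.22107564]
F [ 0.6742 -0.1531] [ 0.6621 -0.1562] [ 0.6621 -0.1541]
```

View pics/m2.png

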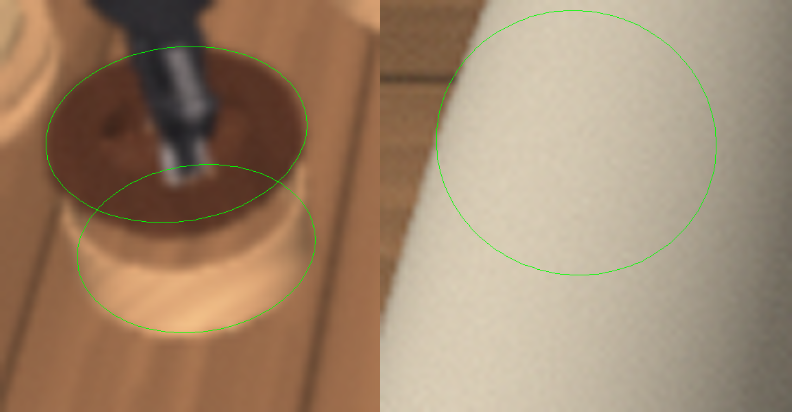

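Scaled: -3.1 cm / 100 = -0.031, -2.7 cm / 100 = -0.027.

Emit:
{"op": "servo_tool", "data": {
  "moves": [
    [0, -0.002, -0.005, 0],
    [0, -0.002, -0.01, 0],
    [0, -0.002, -0.015, 0],
    [0, -0.002, -0.02, 0],
    [0, -0.002, -0.024, 0],
    [0, -0.002, -0.027, 0],
    [0, -0.002, -0.03, 0],
    [0, -0.002, -0.031, 0],
    [0, -0.002, -0.031, 0],
    [0, -0.002, -0.031, 0]
  ]
}}

```text
time: 20.57
ee_pos: [0.6616, -0.165, 0.0364]
tcp_rot: [-178.3, 0.1, -154.0]
wrist_force: [-0.7, 1.2, -1.9]
opening: 0.0167
grasp_force: 58.6
```

Emit:
{"op": "servo_tool", "data": {
  "moves": [
    [0, 0, 0, 0],
    [0, 0, 0, 0],
    [0, 0, 0, 0],
    [0, 0, 0, 0]
  ],
  "claw": 0.58
}}

```text
time: 20.9
ee_pos: [0.6618, -0.1651, 0.0366]
tcp_rot: [-178.3, 0.1, -154.0]
wrist_force: [-0.2, -0.7, -0.7]
opening: 0.0363
grasp_force: 0.0
```

Scaled: -24 cm / 100 = -0.24, -22 cm / 100 = -0.22.

Emit:
{"op": "servo_tool", "data": {
  "moves": [
    [0, 0, 0.01, 0],
    [0, 0, 0.02, 0],
    [0, 0, 0.04, 0],
    [0, 0, 0.07, 0],
    [0, 0, 0.1, 0],
    [-0.03, 0, 0.12, 0],
    [-0.06, 0, 0.13, 0],
    [-0.1, 0, 0.14, 0],
    [-0.14, 0, 0.14, 0],
    [-0.18, 0, 0.14, 0],
    [-0.22, 0, 0.14, 0],
    [-0.24, 0, 0.14, 0],
    [-0.24, 0, 0.14, 0]
  ]
}}

```text
time: 21.98
ee_pos: [0.4187, -0.165, 0.1787]
tcp_rot: [-178.2, 0.2, -154.1]
wrist_force: [0.5, 0.1, 0.2]
opening: 0.0356
grasp_force: 0.0
```

```bash
python3 - <<'E'
from h import *
ims={n:camera(n) for n in C}
print(get_obs()['ee_pos'])
f=fit(ims,(.662,-.165),[(.072,.058)],span=.009);print('F',*[np.round(a,4) for a in f])
for n,r,z in(('l',.083,.056),('xl',.094,.028)):
    print(n,*[np.round(a,4) for a in fit(ims,(.568,.4),[(r,z)],span=.009)])
save('m3',ims['side'],180,120,80,75,[(*f[2],.072,.058),(*f[2],.069,0)],'side');B=cv2.imread('pics/m3.png')
im=cv2.convertScaleAbs(ims['top'],alpha=2,beta=0)
save('m3',im,70,122,80,75,[],'top');A=cv2.imread('pics/m3.png')
B=cv2.resize(B,(160,150)); A=np.hstack([A,np.vstack([B,np.zeros((450,160,3),np.uint8)])]); cv2.imwrite('pics/m3.png',A)
E
```

```text
[ 0.42177126 -0.165257    0.17808695]
F [ 0.6614 -0.1636] [ 0.6627 -0.1618] [ 0.6619 -0.1633]
l [0.5636 0.3983] [0.5641 0.3981] [0.5637 0.3983]
xl [0.5644 0.3974] [0.5654 0.3988] [0.565  0.3984]
```

View pics/m3.png

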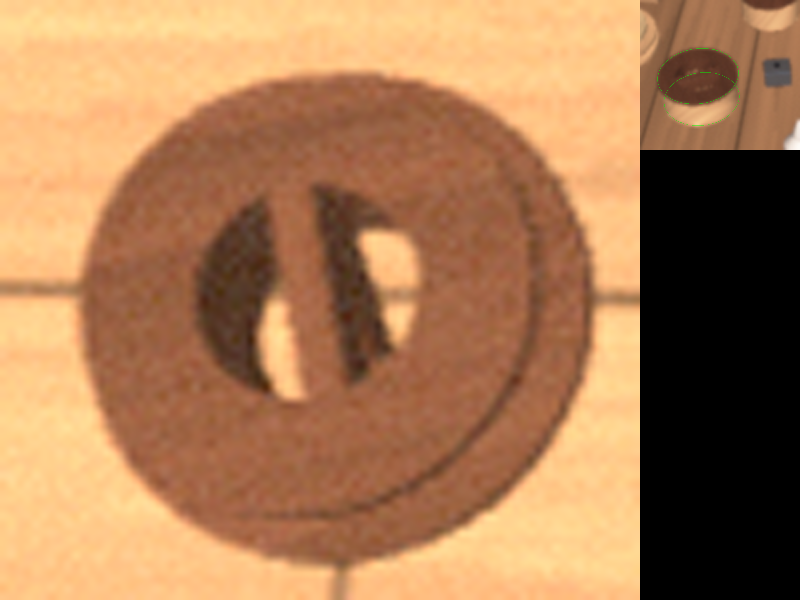

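```bash
python3 - <<'E'
from h import *
bar('top',[(270,195),(308,398),(311,186),(350,385)],70,122,8,.056)
print(ray('top',70+308/8-.5,122+293/8-.5,.056))
E
```

```text
mid [0.5651 0.3968] bar ang -164.4
width 0.0153
[0.56404666 0.39734204]
```

Scaled: 56.3 cm / 100 = 0.563, 14.3 cm / 100 = 0.143, -0.18 rad / 3.1416 = -0.0573.

Emit:
{"op": "servo_tool", "data": {
  "moves": [
    [0.007, 0.03, 0, 0],
    [0.017, 0.07, 0, 0],
    [0.027, 0.11, 0, -0.0095],
    [0.037, 0.15, 0, -0.0191],
    [0.047, 0.19, 0, -0.0286],
    [0.057, 0.23, 0, -0.0382],
    [0.067, 0.27, 0, -0.0477],
    [0.077, 0.31, 0, -0.0573],
    [0.087, 0.35, 0, -0.0573],
    [0.097, 0.39, 0, -0.0573],
    [0.107, 0.43, 0, -0.0573],
    [0.117, 0.47, 0, -0.0573],
    [0.127, 0.51, 0, -0.0573],
    [0.137, 0.54, 0, -0.0573],
    [0.143, 0.56, 0, -0.0573],
    [0.143, 0.563, 0, -0.0573],
    [0.143, 0.563, 0, -0.0573],
    [0.143, 0.563, 0, -0.0573]
  ]
}}

```text
time: 23.58
ee_pos: [0.5647, 0.3983, 0.1756]
tcp_rot: [-178.3, 0.0, -164.3]
wrist_force: [-0.4, -0.8, 0.6]
opening: 0.0358
grasp_force: 0.0
```

Scaled: -14.2 cm / 100 = -0.142, -13.7 cm / 100 = -0.137.

Emit:
{"op": "servo_tool", "data": {
  "moves": [
    [0, 0, -0.03, 0],
    [0, 0, -0.06, 0],
    [0, 0, -0.09, 0],
    [0, 0, -0.11, 0],
    [0, 0, -0.12, 0],
    [0, 0, -0.13, 0],
    [0, 0, -0.137, 0],
    [0, 0, -0.142, 0],
    [0, 0, -0.142, 0],
    [0, 0, -0.142, 0]
  ]
}}

```text
time: 24.42
ee_pos: [0.5649, 0.3982, 0.0351]
tcp_rot: [-178.3, 0.1, -164.3]
wrist_force: [-0.2, -0.2, 1.3]
opening: 0.0356
grasp_force: 0.0
```

Emit:
{"op": "servo_tool", "data": {
  "moves": [
    [0, 0, 0, 0],
    [0, 0, 0, 0],
    [0, 0, 0, 0],
    [0, 0, 0, 0],
    [0, 0, 0, 0],
    [0, 0, 0, 0]
  ],
  "claw": 1
}}

```text
time: 24.92
ee_pos: [0.5652, 0.3985, 0.0358]
tcp_rot: [-178.3, 0.2, -164.3]
wrist_force: [0.4, -1.5, 6.1]
opening: 0.0165
grasp_force: 59.2
```

Scaled: -19 cm / 100 = -0.19, 1.5 cm / 100 = 0.015.

Emit:
{"op": "servo_tool", "data": {
  "moves": [
    [0, 0, 0.003, 0],
    [0, 0, 0.008, 0],
    [0, 0, 0.015, 0],
    [0, 0, 0.025, 0],
    [0, 0, 0.04, 0],
    [0, 0, 0.06, 0],
    [0, 0, 0.08, 0],
    [-0.01, -0.01, 0.09, 0],
    [-0.025, -0.02, 0.09, 0],
    [-0.045, -0.035, 0.09, 0],
    [-0.065, -0.05, 0.09, 0],
    [-0.085, -0.06, 0.09, 0],
    [-0.105, -0.075, 0.09, 0],
    [-0.13, -0.085, 0.09, 0],
    [-0.155, -0.1, 0.09, 0],
    [-0.175, -0.11, 0.09, 0],
    [-0.188, -0.12, 0.09, 0],
    [-0.19, -0.123, 0.09, 0],
    [-0.19, -0.123, 0.09, 0],
    [-0.19, -0.123, 0.09, 0]
  ]
}}

```text
time: 26.58
ee_pos: [0.3753, 0.2754, 0.125]
tcp_rot: [-178.3, 0.1, -164.3]
wrist_force: [0.4, 0.7, -2.3]
opening: 0.0168
grasp_force: 58.7
```

```bash
python3 - <<'E'
from h import *
ims={n:camera(n) for n in C}
o=get_obs();e=o['ee_pos'];print(e,o['tcp_rot'],o['wrist_force'])
f=fit(ims,e[:2],[(.083,e[2]+.02)],span=.012);print('F',*[np.round(a,4) for a in f])
save('l2',ims['side'],200,180,160,150,[(*e[:2],.083,e[2]+.02)],'side')
E
```

```text
[0.37532182 0.27545414 0.12447509] [-1.78287409e+02  8.63106522e-02 -1.64317594e+02] [-0.42936139 -0.90465098 -2.82141812]
F [0.3753 0.2723] [0.3764 0.2775] [0.3761 0.2751]
```

Scaled: -8.6 cm / 100 = -0.086, -8.5 cm / 100 = -0.085.

Emit:
{"op": "servo_tool", "data": {
  "moves": [
    [-0.001, 0, -0.01, 0],
    [-0.001, 0, -0.025, 0],
    [-0.001, 0, -0.04, 0],
    [-0.001, 0, -0.053, 0],
    [-0.001, 0, -0.06, 0],
    [-0.001, 0, -0.066, 0],
    [-0.001, 0, -0.072, 0],
    [-0.001, 0, -0.077, 0],
    [-0.001, 0, -0.081, 0],
    [-0.001, 0, -0.085, 0],
    [-0.001, 0, -0.086, 0],
    [-0.001, 0, -0.086, 0],
    [-0.001, 0, -0.086, 0]
  ]
}}

```text
time: 27.77
ee_pos: [0.3737, 0.2751, 0.0386]
tcp_rot: [-178.3, 0.1, -164.3]
wrist_force: [0.8, -0.7, -3.1]
opening: 0.0169
grasp_force: 58.7
```

Emit:
{"op": "servo_tool", "data": {
  "moves": [
    [0, 0, 0, 0],
    [0, 0, 0, 0],
    [0, 0, 0, 0],
    [0, 0, 0, 0]
  ],
  "claw": 0.58
}}

```text
time: 28.1
ee_pos: [0.3737, 0.2751, 0.0386]
tcp_rot: [-178.3, 0.1, -164.3]
wrist_force: [0.3, -0.2, 0.4]
opening: 0.036
grasp_force: 0.0
```

Scaled: -20 cm / 100 = -0.2, -18 cm / 100 = -0.18.

Emit:
{"op": "servo_tool", "data": {
  "moves": [
    [0, 0, 0.01, 0],
    [0, 0, 0.02, 0],
    [0, 0, 0.04, 0],
    [0, 0, 0.07, 0],
    [0, 0, 0.1, 0],
    [0, -0.03, 0.12, 0],
    [0, -0.06, 0.14, 0],
    [0, -0.1, 0.14, 0],
    [0, -0.14, 0.14, 0],
    [0, -0.18, 0.14, 0],
    [0, -0.2, 0.14, 0],
    [0, -0.2, 0.14, 0]
  ]
}}

```text
time: 29.1
ee_pos: [0.3735, 0.0721, 0.18]
tcp_rot: [-178.2, 0.2, -164.5]
wrist_force: [0.2, 0.2, -0.1]
opening: 0.0361
grasp_force: 0.0
```

```bash
python3 - <<'E'
from h import *
ims={n:camera(n) for n in C}
o=get_obs();e=o['ee_pos'];print(e,o['tcp_rot'])
f=fit(ims,(.374,.275),[(.083,.058)],span=.009);print('F',*[np.round(a,4) for a in f])
print('xl',*[np.round(a,4) for a in fit(ims,(.565,.398),[(.094,.028)],span=.009)])
save('l3',ims['side'],200,180,160,150,[(*f[2],.083,.058),(*f[2],.080,0)],'side');B=cv2.imread('pics/l3.png')
im=cv2.convertScaleAbs(ims['top'],alpha=2,beta=0)
save('l3',im,70,122,80,75,[],'top');A=cv2.imread('pics/l3.png')
B=cv2.resize(B,(160,150)); A=np.hstack([A,np.vstack([B,np.zeros((450,160,3),np.uint8)])]); cv2.imwrite('pics/l3.png',A)
E
```

```text
[0.37383397 0.07455067 0.17948739] [-1.78283827e+02  1.71872343e-01 -1.64438697e+02]
F [0.3676 0.2824] [0.3748 0.2758] [0.3744 0.2779]
xl [0.5646 0.3973] [0.5646 0.4001] [0.5647 0.3988]
```

View pics/l3.png

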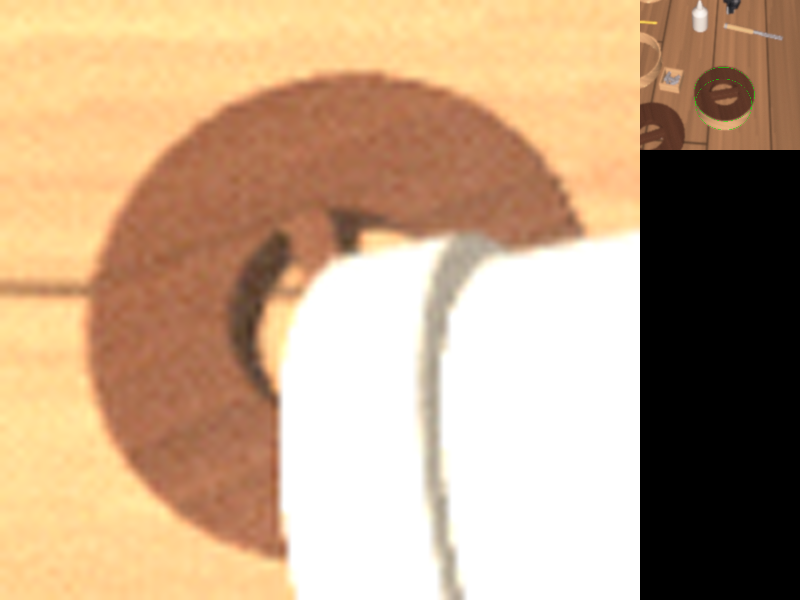

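Scaled: -24 cm / 100 = -0.24, -22 cm / 100 = -0.22.

Emit:
{"op": "servo_tool", "data": {
  "moves": [
    [0.01, -0.03, 0, 0],
    [0.02, -0.07, 0, 0],
    [0.03, -0.11, 0, 0],
    [0.04, -0.15, 0, 0],
    [0.045, -0.19, 0, 0],
    [0.046, -0.22, 0, 0],
    [0.046, -0.24, 0, 0],
    [0.046, -0.24, 0, 0]
  ]
}}

```text
time: 29.87
ee_pos: [0.4202, -0.167, 0.1783]
tcp_rot: [-178.3, 0.0, -164.4]
wrist_force: [0.5, -0.4, 0.1]
opening: 0.0363
grasp_force: 0.0
```

```bash
python3 - <<'E'
from h import *
ims={n:camera(n) for n in C}
o=get_obs();e=o['ee_pos'];print(e,o['tcp_rot'])
f=fit(ims,(.374,.275),[(.083,.058)],span=.009);print('F',*[np.round(a,4) for a in f])
print('xl',*[np.round(a,4) for a in fit(ims,(.565,.398),[(.094,.028)],span=.009)])
print('band',*[np.round(a,4) for a in fit(ims,(.6578,.1643),[(.087,.05),(.091,.05)],span=.009)])
im=cv2.convertScaleAbs(ims['top'],alpha=2,beta=0)
save('xl1',im,70,122,80,75,[],'top')
E
```

```text
[ 0.42003524 -0.16452545  0.17839889] [-1.78312016e+02  5.70260837e-02 -1.64327284e+02]
F [0.3737 0.2711] [0.375  0.2759] [0.3742 0.2731]
xl [0.5638 0.3963] [0.5645 0.4   ] [0.5641 0.3981]
band [0.6575 0.1638] [0.6583 0.1648] [0.6579 0.1641]
```

View pics/xl1.png

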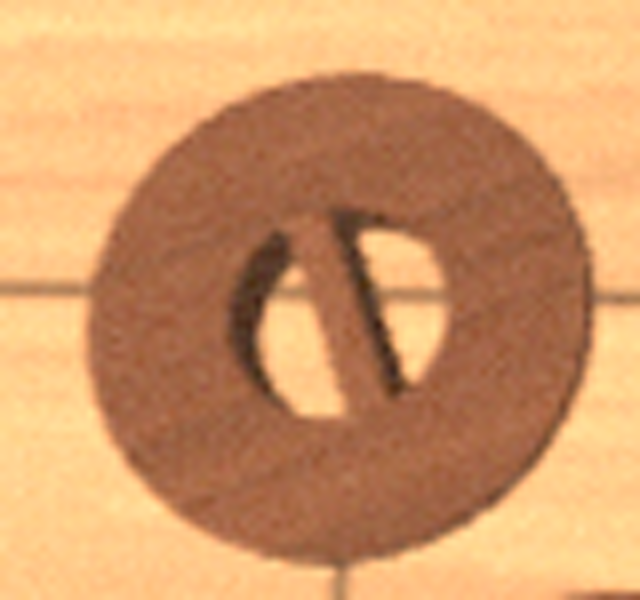

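```bash
python3 - <<'E'
from h import *
bar('top',[(288,228),(346,412),(331,216),(388,398)],70,122,8,.028)
E
```

```text
mid [0.5645 0.3979] bar ang -158.3
width 0.0162
```

Scaled: 56.4 cm / 100 = 0.564, 56 cm / 100 = 0.56, 0.06 rad / 3.1416 = 0.0191.

Emit:
{"op": "servo_tool", "data": {
  "moves": [
    [0.007, 0.03, 0, 0],
    [0.017, 0.07, 0, 0],
    [0.027, 0.11, 0, 0],
    [0.037, 0.15, 0, 0],
    [0.047, 0.19, 0, 0],
    [0.057, 0.23, 0, 0],
    [0.067, 0.27, 0, 0],
    [0.077, 0.31, 0, 0],
    [0.087, 0.35, 0, 0],
    [0.097, 0.39, 0, 0],
    [0.107, 0.43, 0, 0.0064],
    [0.117, 0.47, 0, 0.0127],
    [0.127, 0.51, 0, 0.0191],
    [0.137, 0.54, 0, 0.0191],
    [0.144, 0.56, 0, 0.0191],
    [0.144, 0.564, 0, 0.0191],
    [0.144, 0.564, 0, 0.0191],
    [0.144, 0.564, 0, 0.0191]
  ]
}}

```text
time: 31.47
ee_pos: [0.5623, 0.4, 0.1783]
tcp_rot: [-178.3, 0.0, -160.8]
wrist_force: [0.7, -0.3, -0.3]
opening: 0.0358
grasp_force: 0.0
```

Scaled: -17.1 cm / 100 = -0.171, -16.7 cm / 100 = -0.167, 0.044 rad / 3.1416 = 0.014.

Emit:
{"op": "servo_tool", "data": {
  "moves": [
    [0.001, 0, -0.03, 0.0064],
    [0.002, -0.002, -0.06, 0.014],
    [0.002, -0.002, -0.09, 0.014],
    [0.002, -0.002, -0.12, 0.014],
    [0.002, -0.002, -0.14, 0.014],
    [0.002, -0.002, -0.15, 0.014],
    [0.002, -0.002, -0.16, 0.014],
    [0.002, -0.002, -0.167, 0.014],
    [0.002, -0.002, -0.171, 0.014],
    [0.002, -0.002, -0.171, 0.014],
    [0.002, -0.002, -0.171, 0.014]
  ]
}}

```text
time: 32.38
ee_pos: [0.566, 0.3973, 0.0083]
tcp_rot: [-178.3, 0.1, -158.4]
wrist_force: [0.0, -0.8, 0.0]
opening: 0.0359
grasp_force: 0.0
```

Emit:
{"op": "servo_tool", "data": {
  "moves": [
    [0, 0, 0, 0],
    [0, 0, 0, 0],
    [0, 0, 0, 0],
    [0, 0, 0, 0],
    [0, 0, 0, 0],
    [0, 0, 0, 0]
  ],
  "claw": 1,
  "force": 80
}}

```text
time: 32.88
ee_pos: [0.566, 0.3975, 0.009]
tcp_rot: [-178.3, 0.2, -158.3]
wrist_force: [-1.7, -1.9, 4.5]
opening: 0.0163
grasp_force: 78.8
```

Scaled: -23.4 cm / 100 = -0.234, -23.3 cm / 100 = -0.233.

Emit:
{"op": "servo_tool", "data": {
  "moves": [
    [0, 0, 0.003, 0],
    [0, 0, 0.008, 0],
    [0, 0, 0.015, 0],
    [0, 0, 0.025, 0],
    [0, 0, 0.04, 0],
    [0, 0, 0.06, 0],
    [0, 0, 0.08, 0],
    [0.005, -0.01, 0.1, 0],
    [0.01, -0.03, 0.11, 0],
    [0.02, -0.05, 0.11, 0],
    [0.03, -0.075, 0.11, 0],
    [0.04, -0.1, 0.11, 0],
    [0.05, -0.125, 0.11, 0],
    [0.06, -0.15, 0.11, 0],
    [0.07, -0.18, 0.11, 0],
    [0.08, -0.205, 0.11, 0],
    [0.09, -0.225, 0.11, 0],
    [0.093, -0.233, 0.11, 0],
    [0.093, -0.234, 0.11, 0],
    [0.093, -0.234, 0.11, 0]
  ]
}}

```text
time: 34.55
ee_pos: [0.6586, 0.163, 0.1177]
tcp_rot: [-178.3, 0.1, -158.4]
wrist_force: [0.4, 1.2, -3.0]
opening: 0.0163
grasp_force: 78.3
```

```bash
python3 - <<'E'
from h import *
ims={n:camera(n) for n in C}
o=get_obs();e=o['ee_pos'];print(e,o['tcp_rot'],o['wrist_force'])
f=fit(ims,e[:2],[(.094,e[2]+.02)],span=.012);print('F',*[np.round(a,4) for a in f])
E
```

```text
[0.65819328 0.16414322 0.11752815] [-1.78297924e+02  6.84478520e-02 -1.58288453e+02] [-0.58835663 -0.30495336 -2.97378128]
F [0.6564 0.1611] [0.6569 0.1673] [0.6571 0.1634]
```

Scaled: -7.8 cm / 100 = -0.078, -7.7 cm / 100 = -0.077.

Emit:
{"op": "servo_tool", "data": {
  "moves": [
    [0, 0.001, -0.01, 0],
    [0, 0.001, -0.025, 0],
    [0, 0.001, -0.04, 0],
    [0, 0.001, -0.05, 0],
    [0, 0.001, -0.057, 0],
    [0, 0.001, -0.063, 0],
    [0, 0.001, -0.069, 0],
    [0, 0.001, -0.074, 0],
    [0, 0.001, -0.077, 0],
    [0, 0.001, -0.078, 0],
    [0, 0.001, -0.078, 0],
    [0, 0.001, -0.078, 0]
  ]
}}

```text
time: 35.65
ee_pos: [0.6588, 0.1641, 0.0398]
tcp_rot: [-178.3, 0.1, -158.3]
wrist_force: [-0.1, 0.4, -0.3]
opening: 0.0163
grasp_force: 78.4
```

Emit:
{"op": "servo_tool", "data": {
  "moves": [
    [0, 0, 0, 0],
    [0, 0, 0, 0],
    [0, 0, 0, 0],
    [0, 0, 0, 0]
  ],
  "claw": 0.58
}}

```text
time: 35.98
ee_pos: [0.6587, 0.1639, 0.0395]
tcp_rot: [-178.3, 0.1, -158.4]
wrist_force: [0.3, -0.1, -0.2]
opening: 0.036
grasp_force: 0.0
```

Scaled: -32 cm / 100 = -0.32, -29 cm / 100 = -0.29.

Emit:
{"op": "servo_tool", "data": {
  "moves": [
    [0, 0, 0.01, 0],
    [0, 0, 0.02, 0],
    [0, 0, 0.04, 0],
    [0, 0, 0.07, 0],
    [0, 0, 0.1, 0],
    [0, -0.03, 0.12, 0],
    [-0.01, -0.06, 0.14, 0],
    [-0.03, -0.1, 0.14, 0],
    [-0.05, -0.14, 0.14, 0],
    [-0.08, -0.18, 0.14, 0],
    [-0.11, -0.22, 0.14, 0],
    [-0.14, -0.26, 0.14, 0],
    [-0.17, -0.29, 0.14, 0],
    [-0.2, -0.32, 0.14, 0],
    [-0.23, -0.32, 0.14, 0],
    [-0.24, -0.32, 0.14, 0],
    [-0.24, -0.32, 0.14, 0]
  ]
}}

```text
time: 37.4
ee_pos: [0.4153, -0.1574, 0.1815]
tcp_rot: [-178.2, 0.1, -158.5]
wrist_force: [0.1, -1.0, -0.2]
opening: 0.0359
grasp_force: 0.0
```

```bash
python3 - <<'E'
from h import *
ims={n:camera(n) for n in C}
o=get_obs();e=o['ee_pos'];print(e,o['tcp_rot'])
R=dict(s=.054,m=.065,l=.076,xl=.087); P=dict(s=(.561,-.42),m=(.662,-.165),l=(.374,.275),xl=(.658,.164))
cs=[]
for n in R:
    f=fit(ims,P[n],[(R[n]+.007,.058)],span=.009);print(n,*[np.round(a,4) for a in f])
    cs+=[(*f[1],R[n]+.007,.058)]
im=ims['side']
T=[]
for n in R:
    u,v=proj('side',[[*P[n],.03]])[0].astype(int); w=50
    save('t',im,max(u-w,0),max(v-37,0),100,74,[],'side'); T.append(cv2.resize(cv2.imread('pics/t.png'),(400,296)))
cv2.imwrite('pics/end.png',np.vstack([np.hstack(T[:2]),np.hstack(T[2:])]))
E
```

```text
[ 0.41853612 -0.15649359  0.18104769] [-178.16418905    0.20665166 -158.43488051]
s [ 0.5605 -0.4217] [ 0.5628 -0.4203] [ 0.5619 -0.4214]
m [ 0.6612 -0.1644] [ 0.6628 -0.1618] [ 0.6619 -0.1639]
l [0.3735 0.271 ] [0.375 0.276] [0.3742 0.273 ]
xl [0.6573 0.1616] [0.6582 0.1651] [0.658  0.1631]
```

View pics/end.png

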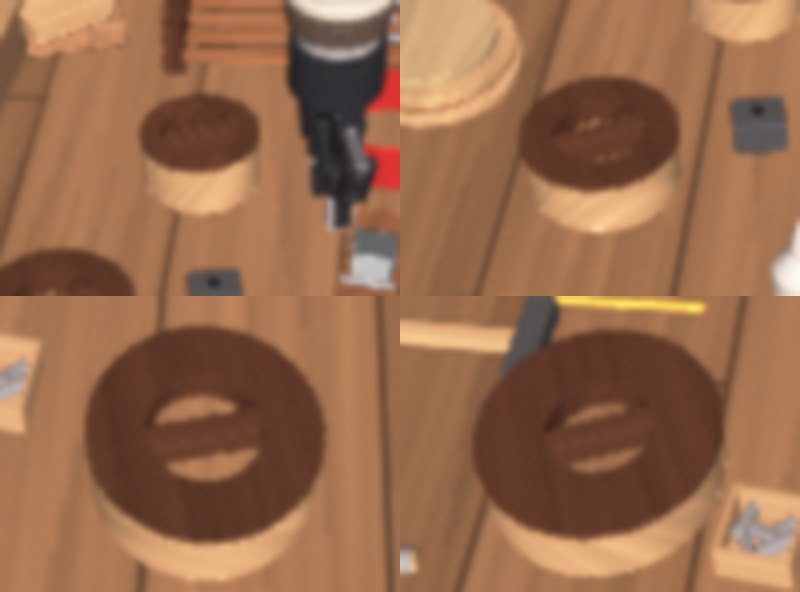

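The picture shows all four formers level, with their lips on the rims of their bands; the arm is clear of everything. I'm handing in.

```bash
python3 -c "
from workcell import *
print(job_done())"
```

```text
the job is handed in; nothing more can be done
None
```

All four formers are set in their own bands, and in the last pictures each looks level with its lip on the rim. The job was handed in at about 37 s, and no verdict came back.

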